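Set out the espresso prep row

TASK

Set out the espresso prep row on the counter, in line with the scale's plate and the green base tin: stand the steel dosing cup on the middle of the scale's plate, stand the tamper midway between the scale and the base tin, and set the black-collared leveller on the other side of the scale, in the same straight line and as far from the scale as the tamper is. Stack the notched green tin squarely on the base tin so that the brass lug sits in the notch and the tin rests flat. Everything ends upright and released, and the bell and the gel bottle stay where they are.

Things in the scene. Friction and masses are not known exactly. Their poses are not given: they have to be found in the camera images.
- brew_scale: fixed flat black brewing scale, 130 x 104 x 20 mm, turned up to 8 degrees. Raised plate (90 x 98 mm, top at 20 mm) on its far part, display strip at the robot's side. Origin: on the counter under the plate's middle; body spans x -80 to 50, y -52 to 52 mm. The row runs along its y axis: the base tin is centred on it 260 mm away, left or right; tamper's place 130 mm that way, leveller's 130 mm the other way
- base_tin: fixed square green tin with white lid, 62 x 62 mm, lid top 40 mm high, turned up to 30 degrees. Origin: centre of its underside, z up. On the lid, near the middle of its -x edge (nearest the robot), stands a tapered brass lug, 11 mm high, reaching from 13 to 30 mm from the lid's centre along -x, 10 mm wide at its foot, 5 mm at its top
- notched_tin: loose green tin with white lid, 62 x 62 mm, lid top 46 mm high, 0.16 kg; wooden bar grip on the lid from x -12 to 24 mm, 14 mm wide (y), 28 mm high (top at 74 mm). Origin: centre of the underside, z up. A notch runs the full height of its -x side (nearest the robot), 16 mm wide, open from the face to 10 mm from the centre. Stacked: centre over the base tin's, axes alike, underside at 40 mm
- dosing_cup: loose open steel cup, round, 58 mm across, 50 mm high, 0.12 kg; origin: centre of its underside, z up
- tamper: loose tamper: round steel foot 58 mm across and 22 mm high, with an upright turned wooden handle up to 38 mm thick, 97 mm high in all, 0.35 kg; grasp the handle at 60 to 85 mm. Origin: centre of its underside, z up
- leveller: loose coffee leveller: squat round disc 36 mm high, the upper 20 mm a black knurled collar 63 mm across, the lower 16 mm a steel foot 58 mm across, 0.32 kg; grasp the collar. Origin: centre of its underside, z up
- service_bell: loose steel counter bell, 67 mm across, 49 mm high, near the left end of the counter; a bystander. Origin: centre of its underside
- gel_bottle: loose small pale gel bottle standing near the right end of the counter, 39 mm across, 92 mm high; a bystander. Origin: centre of its underside
There are look-alikes about, which are no part of the job. Leave any blue or orange look-alike of the dosing_cup alone.

How it is judged:
At the end, for the whole second after the job is handed in: Cup on the scale within 15 mm of the plate's middle; tamper midway between plate and base tin, leveller 130 mm from the plate on its other side, each within 15 mm along and across; notched tin flat on the base tin, within 8 mm and 0.2 rad, lug in notch. All upright, at rest (angle between each of notched_tin, dosing_cup, tamper, leveller's own z axis and vertical below 0.08 rad and linear speed of each of notched_tin, dosing_cup, tamper, leveller below 0.02 m/s and angular speed of each of notched_tin, dosing_cup, tamper, leveller below 0.2 rad/s and horizontal distance between dosing_cup and brew_scale below 0.015 m and z of dosing_cup in the frame of brew_scale between 0.014 and 0.026 m and horizontal distance between notched_tin and base_tin below 0.008 m and angle between the x axis of notched_tin and the x axis of base_tin, either way round below 0.2 rad and z of notched_tin in the frame of base_tin between 0.037 and 0.043 m and x of tamper in the frame of brew_scale between -0.015 and 0.015 m and x of leveller in the frame of brew_scale between -0.015 and 0.015 m and height (world z) of each of tamper, leveller below 0.005 m and ((y of base_tin in the frame of brew_scale above 0 m and y of tamper in the frame of brew_scale between 0.115 and 0.145 m and y of leveller in the frame of brew_scale between -0.145 and -0.115 m) or (y of base_tin in the frame of brew_scale below 0 m and y of tamper in the frame of brew_scale between -0.145 and -0.115 m and y of leveller in the frame of brew_scale between 0.115 and 0.145 m))); the robot touches nothing.
It fails at once if the steel counter bell is shifted by more than 25 mm (distance of service_bell from where it was at the start of the episode above 0.025 m).
It fails at once if the small gel bottle is shifted by more than 25 mm (distance of gel_bottle from where it was at the start of the episode above 0.025 m).
It also fails if it takes over 112 s, if anything falls off the work surface, if the arm or the gripper's body presses on something with over 40 N, if the wrist force passes 120 N, or if a joint passes its speed limit or range.

ROBOT

A 6-joint arm with a two-finger parallel gripper is mounted at the origin on a cart in front of the work surface, level with it; the furniture and walls round the work are solid. World frame = base frame: x ahead of the robot, y to its left, z up, the work surface at z = 0. Lengths are in m, angles in rad, forces in N, time in s.
With the tool pointing down it reaches from about 0.4 to 0.825 m from the base axis. Payload 7 kg.
Tool frame: the origin (TCP) lies midway between the tips of the shut fingers; the grasp point (between the pads) lies 19 mm behind it; z points along the fingers, x is the direction in which the jaws open and shut, and the axes are right-handed (so a half turn about z gives the same grasp; the last joint's range is limited). The gripper opens to 88 mm and grips with 3 to 60 N. Pads are 19 mm wide; open, the fingers measure 130 mm over their backs; the gripper's body (78 mm by 193 mm) begins 47 mm behind the grasp point.
Start: joints at [1.632, 0.359, 0.012, 0, -1.224, -0.288], TCP at [0.152, 0.658, 0.227] pointing down, gripper open.
Joint ranges: [-3.07, 3.07], [-1.43, 2.12], [-1.02, 1.25], [-3.03, 1.67], [-3.05, -0], [-3.03, 3.03]. Speed limits (rad/s): [2.39, 2.39, 3.01, 3.14, 3.14, 3.14].

INTERFACE

Orientations are given as a unit quaternion [x, y, z, w].
In Python, from rig import ctrl gives the robot as it stands.
- The arm moves only by the shell command python3 -m jog 'ROWS' [FORCE]. ROWS is JSON, a list that holds one entry, the list of rows, each a list of 7 numbers: the gripper command: -1 is shut, 1 is fully open, values between are in proportion, then the shift along the tool's x, y, z in mm, then the turn, a rotation vector about the tool's x, y, z in degrees. A call has exactly 8 rows; each row is the pose to reach, as a shift and turn from the pose commanded when the call began, along the tool's axes at that moment; what a row does not reach only later rows make up. A row lasts 1/10 s, in which the tool goes at most 50 mm and 8.59 degrees, less where a joint would pass 70% of its speed; a pose out of reach is approached as far as the arm can. A call with a gripper value outside its range is refused whole. The fingers move at their own pace and stop on an object; FORCE is the grip in N (left out, the last holds). Time passes only in rows, so rows that repeat a pose let the fingers close, or fill a call up. It gives the time, the measured TCP pose, the force and the opening at its end, in the units of the state.
- ctrl.sense(): the state, without advancing time (a new reading comes with each control period).
- ctrl.snapshot(name): name is "side" or "top" or "wrist"; returns a dict with "img" (400x640x3 uint8, red, green, blue), "range_z" (400x640 float32, m along the optical axis (not along the pixel's ray), 0 where there is no reading), "K" (3x3 intrinsics, pixels), "k1" (the pictures are not rectified: a ray, as slopes to the right and down, at radius r is drawn at 1 + k1 r^2 times it, then the intrinsics apply), "extrinsics" (4x4, takes a point from camera to world coordinates). Camera axes: x right, y down, z forward; pixel columns grow to the right and rows downward; lengths in m; the calibration is good to about 2 mm. A picture is of the moment at which its call begins.
- ctrl.sign_off(): hands the job in, once; it reports no verdict.
Trained networks look in a picture, given as the dict that the camera call returned (one of the last four; its "shot" number tells which), for a name from the list of things; names that differ only in an ending like _2 or _b are one class to them, and where a whole thing is asked for, a point or a joint stands for the part that bears it (a point fixed in the world has none). Each returns a list of dicts, best first, with "confidence" (0 to 1); they miss things now and then, are a little off and sometimes report something else, mostly with a low value. They report only what shows in the picture. A call takes as long as a camera call. They do not tell look-alikes from the thing itself.
- ctrl.trace(picture, name): "mask" (400x640 bool, what is visible of it) and "centre" ([row, column] in pixels, amid what is visible of it).
- ctrl.spot_point(picture, name): "centre" ([row, column] in pixels: a listed point, or the origin of a listed thing).
The state is a dict: "t": time; "q": joint angles; "joint_velocities": joint speeds; "joint_torque": joint torques, N m; "position": TCP position; "tool_rot": TCP orientation; "force": force on the tool from outside, world axes, zero at the start; "moment": the same for the moment, N m; "width": finger opening in m.
Only numpy, scipy, OpenCV 4.12 (cv2) and the standard library are available. Lean on these libraries where they do the work, as an engineer would, in place of code of your own. Each camera call takes 0.05 s, during which the arm holds its last target.

## Working session

There is one attempt and no reset: what is moved stays moved. The work goes in short steps, Python scripts to look and compute and a shell command to move; the robot and the scene stay as the last step left them, time stands still between calls to the robot, and variables do not carry over. Pictures are saved under pics/ and viewed, and the job is handed in when it is done.

```bash
ls; mkdir -p pics
python3 - <<'E'
from rig import ctrl
import cv2
print(ctrl.sense())
for n in ["top","side","wrist"]:
    s=ctrl.snapshot(n); cv2.imwrite(f"pics/{n}0.png",s["img"][...,::-1]); print(n,s["K"].tolist(),s["k1"],s["extrinsics"].round(3).tolist())
E
```

```text
pics
{'t': 0.0, 'q': array([ 1.63207589e+00,  3.59393649e-01,  1.10894108e-02, -3.44363723e-04,
       -1.22410741e+00, -2.88096557e-01]), 'joint_velocities': array([-0.00018366,  0.00015626,  0.00026131, -0.00383456, -0.00059386,
       -0.00074745]), 'joint_torque': array([ 2.09980186e-03, -5.82730114e+01,  2.93043441e+01,  6.99674428e+00,
        6.85954874e-03, -1.50661845e-04]), 'position': array([0.15171212, 0.65724036, 0.22563266]), 'tool_rot': array([-6.22498200e-01,  7.82620797e-01, -5.68830716e-04, -5.95778084e-04]), 'force': array([0.00225597, 0.01479106, 0.27233907]), 'moment': array([-0.0078708 ,  0.03987837,  0.00224371]), 'width': 0.0873410964317895}
top [[445.23584481714016, 0.0, 314.0088731454954], [0.0, 445.23584481714016, 200.88481994431146], [0.0, 0.0, 1.0]] 0.02178342043497326 [[0.052, -0.976, 0.21, 0.228], [-0.999, -0.052, 0.008, -0.016], [0.004, -0.21, -0.978, 1.442], [0.0, 0.0, 0.0, 1.0]]
side [[395.0528898344233, 0.0, 312.6418276801259], [0.0, 395.0528898344233, 193.1443407758818], [0.0, 0.0, 1.0]] -0.008247126612860723 [[0.077, 0.384, -0.92, 1.636], [0.997, -0.026, 0.073, -0.069], [0.005, -0.923, -0.385, 0.509], [0.0, 0.0, 0.0, 1.0]]
wrist [[332.9767951635505, 0.0, 321.13704146413596], [0.0, 332.9767951635505, 194.26948107917343], [0.0, 0.0, 1.0]] -0.07212524756307574 [[-0.224, -0.931, -0.288, 0.229], [-0.975, 0.214, 0.065, 0.64], [0.001, 0.295, -0.955, 0.384], [0.0, 0.0, 0.0, 1.0]]
```

View pics/top0.png

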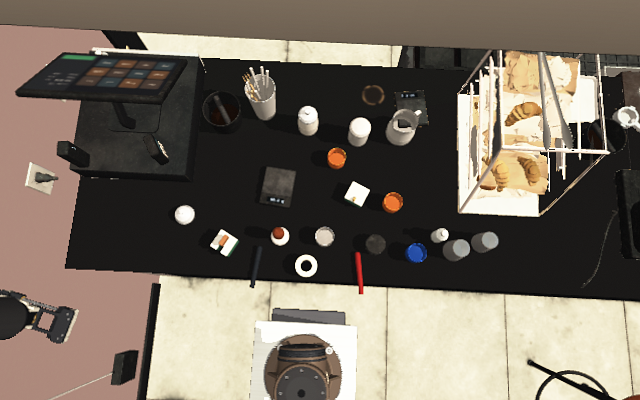

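View pics/side0.png

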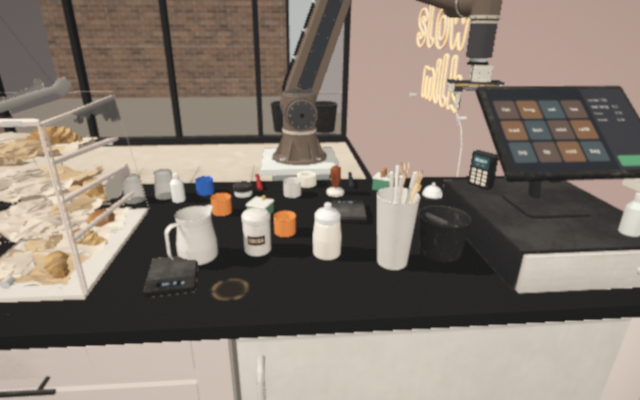

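View pics/wrist0.png

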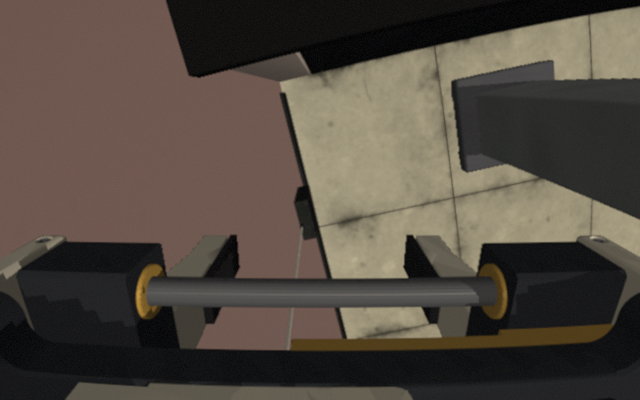

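The top view shows the scale at (278,187), base tin with lug at (357,194), notched tin at (223,242), tamper at (280,236), steel cup at (324,237) and leveller at (375,244). The bell is at (184,214) and the gel bottle at (440,235). Look-alikes are a blue cup (416,252), orange cups (337,158) and (392,202), a second scale (411,105) and grey glasses (457,250) and (485,241).

```bash
cat > h.py <<'E'
import numpy as np, cv2
from scipy.spatial.transform import Rotation as R
from rig import ctrl
def rays(s,uv):
    K=s["K"]; uv=np.atleast_2d(uv).astype(float)
    d=np.stack([(uv[:,0]-K[0,2])/K[0,0],(uv[:,1]-K[1,2])/K[1,1]],1)
    u=d.copy()
    for _ in range(10): u=d/(1+s["k1"]*(u**2).sum(1,keepdims=True))
    return np.c_[u,np.ones(len(u))]
def plane(s,uv,z):  # uv (col,row)
    E=s["extrinsics"]; r=rays(s,uv)@E[:3,:3].T; o=E[:3,3]
    return o+r*((z-o[2])/r[:,2])[:,None]
def cloud(s,mask=None):
    z=s["range_z"]; m=z>0
    if mask is not None: m&=mask
    v,u=np.nonzero(m); E=s["extrinsics"]
    P=rays(s,np.c_[u,v])*z[v,u][:,None]
    return P@E[:3,:3].T+E[:3,3],np.c_[u,v]
def crop(s,u0,u1,v0,v1,f,name):
    c=s["img"][v0:v1,u0:u1,::-1]; cv2.imwrite("pics/"+name,cv2.resize(c,None,fx=f,fy=f,interpolation=cv2.INTER_CUBIC))
def tool(p=True):
    st=ctrl.sense(); return np.array(st["position"]),R.from_quat(st["tool_rot"]),st
def delta(target,jaw=None,tcp=True):
    """shift in tool axes mm; turn about tool z deg so that tool x lies along heading jaw (deg, world), pointing straight down"""
    p,r,st=tool(); d=r.inv().apply(np.array(target)-p)*1000
    out=[d.round(1)]
    if jaw is not None:
        a=np.radians(jaw); best=None
        for k in (0,np.pi):
            x=np.array([np.cos(a+k),np.sin(a+k),0]); z=np.array([0,0,-1.]); y=np.cross(z,x)
            t=R.from_matrix(np.c_[x,y,z]); rv=np.degrees((r.inv()*t).as_rotvec())
            if best is None or np.linalg.norm(rv)<np.linalg.norm(best): best=rv
        out.append(best.round(2))
    return out
E
python3 - <<'E'
from h import *
np.set_printoptions(precision=4,suppress=True)
s=ctrl.snapshot("top")
P,uv=cloud(s); 
for n in ["brew_scale","base_tin","notched_tin","dosing_cup","tamper","leveller","service_bell","gel_bottle"]:
    for d in ctrl.trace(s,n)[:3]:
        if d["confidence"]<.3: continue
        m=d["mask"]; Q,_=cloud(s,m); 
        zt=np.percentile(Q[:,2],95); T=Q[Q[:,2]>zt-.008]
        v,u=np.nonzero(m)
        print(n,round(d["confidence"],2),np.array(d["centre"]).round(0),m.sum(),"med",np.median(Q,0),"top",T.mean(0),"zt",zt, "bbox",Q.min(0)[:2],Q.max(0)[:2])
    for d in ctrl.spot_point(s,n)[:2]:
        if d["confidence"]>.3: c=d["centre"]; print("   spot",round(d["confidence"],2),np.array(c).round(1),plane(s,[c[1],c[0]],0)[0])
crop(s,160,500,140,280,2,"top1.png"); crop(s,200,260,220,265,10,"n1.png"); crop(s,335,380,175,215,12,"b1.png")
E
```

```text
brew_scale 0.72 [186. 279.] 1276 med [0.578  0.1173 0.0189] top [0.5821 0.1168 0.0206] zt 0.024659654219168513 bbox [0.5098 0.0566] [0.6517 0.1766]
   spot 0.79 [179.1 278.2] [0.6062 0.1183 0.    ]
base_tin 0.58 [196. 354.] 399 med [ 0.5606 -0.1432  0.0393] top [ 0.5632 -0.1433  0.0411] zt 0.04537134912631737 bbox [ 0.5246 -0.1862] [ 0.6009 -0.1044]
   spot 0.65 [198.7 354.3] [ 0.5526 -0.1384  0.    ]
notched_tin 0.91 [244. 223.] 392 med [0.379  0.2669 0.0466] top [0.3865 0.2692 0.0745] zt 0.07552675366031525 bbox [0.3437 0.2332] [0.4189 0.3086]
notched_tin 0.55 [238. 439.] 167 med [ 0.4368 -0.4006  0.0654] top [ 0.4409 -0.409   0.0919] zt 0.09302314433250422 bbox [ 0.4227 -0.4245] [ 0.4563 -0.3893]
   spot 0.71 [245.2 229.6] [0.377 0.26  0.   ]
   spot 0.67 [213.4 184.2] [0.4735 0.4182 0.    ]
dosing_cup 0.88 [254. 416.] 328 med [ 0.3846 -0.3422  0.0068] top [ 0.3854 -0.3398  0.0482] zt 0.05019021183409002 bbox [ 0.3538 -0.3757] [ 0.4171 -0.3064]
dosing_cup 0.79 [202. 392.] 272 med [ 0.5476 -0.2635  0.0061] top [ 0.541  -0.2629  0.0477] zt 0.04882355824947193 bbox [ 0.5137 -0.2882] 
[... 439 characters left out ...]
78 [236.4 279.4] [0.414 0.101 0.   ]
leveller 0.6 [245. 376.] 317 med [ 0.4024 -0.2059  0.0354] top [ 0.4032 -0.2072  0.0361] zt 0.0399908115775529 bbox [ 0.3732 -0.2381] [ 0.4343 -0.1772]
   spot 0.67 [242.2 375.8] [ 0.4117 -0.2129  0.    ]
service_bell 0.73 [212. 185.] 313 med [0.4655 0.4084 0.0288] top [0.4685 0.4144 0.0369] zt 0.040398416994624584 bbox [0.4368 0.3834] [0.4991 0.4477]
   spot 0.54 [183.  276.7] [0.5925 0.1224 0.    ]
gel_bottle 0.65 [231. 438.] 199 med [ 0.4384 -0.4027  0.0641] top [ 0.4411 -0.4093  0.0917] zt 0.09263506744468224 bbox [ 0.422  -0.4485] [ 0.4739 -0.3896]
   spot 0.76 [235.9 436.1] [ 0.4428 -0.4083  0.    ]
   spot 0.63 [239. 321.] [ 0.4127 -0.0346  0.    ]
```

View pics/top1.png

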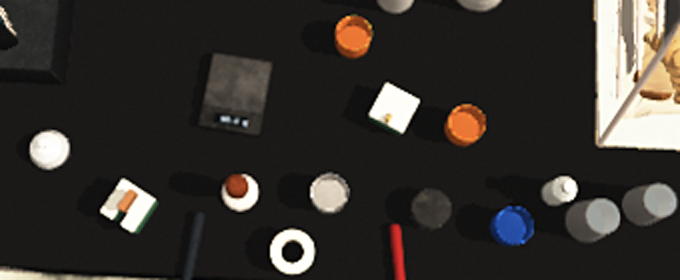

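View pics/n1.png

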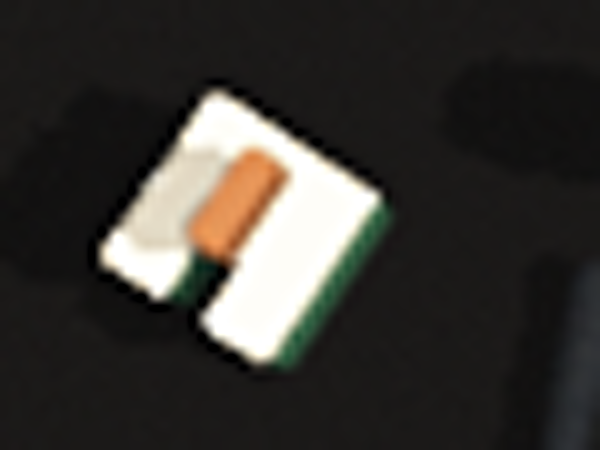

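View pics/b1.png

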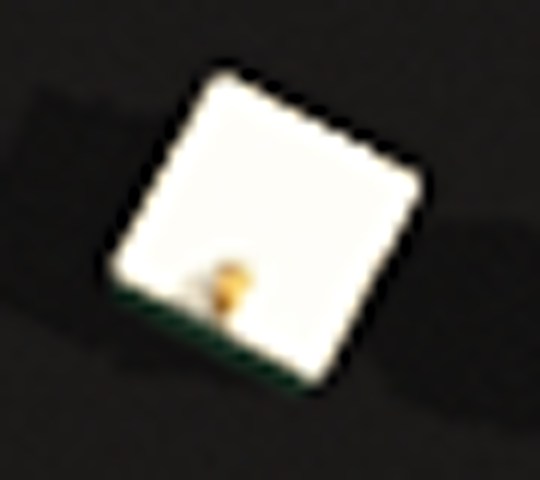

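```bash
cat > meas.py <<'E'
from h import *
np.set_printoptions(precision=4,suppress=True)
def rect(s,mask,z,n=""):
    m=mask.astype(np.uint8); c=max(cv2.findContours(m,cv2.RETR_EXTERNAL,cv2.CHAIN_APPROX_NONE)[0],key=cv2.contourArea)[:,0]
    W=plane(s,c,z)[:,:2]; (cx,cy),(w,h),a=cv2.minAreaRect((W*1000).astype(np.float32))
    print(n,"centre",round(cx/1000,4),round(cy/1000,4),"size",round(w,1),round(h,1),"ang",round(a,1)); return W
E
python3 - <<'E'
from meas import *
s=ctrl.snapshot("top"); I=s["img"].astype(int)
white=(I.min(2)>150)
def near(u,v,r):
    V,U=np.mgrid[:400,:640]; return (abs(U-u)<r)&(abs(V-v)<r)
rect(s,white&near(357,194,20),.040,"base")
h=(I.min(2)>110)|((I[...,0]>120)); rect(s,h&near(223,242,22),.046,"notched")
P,uv=cloud(s,near(278,187,35)); 
k=P[:,2]>.010; m=np.zeros((400,640),bool); m[uv[k,1],uv[k,0]]=1; rect(s,m,.018,"scale>10")
b=(I.sum(2)>120)&near(278,187,35); rect(s,b,.018,"scale col")
crop(s,240,315,150,225,8,"s1.png")
# round things
for n,u,v,z in [("cup",324,237,.05),("lev",375,244,.036),("tamperfoot",280,236,.022)]:
    P,uv=cloud(s,near(u,v,22)); k=P[:,2]>.006
    x=P[k]; print(n,"mid",(np.percentile(x,1,0)+np.percentile(x,99,0))/2, np.ptp(x,0), k.sum())
    if n=="tamperfoot":
        k=P[:,2]>.06; print(" handle",P[k].mean(0),P[k].max(0))
    if n!="tamperfoot":
        k=abs(P[:,2]-z)<.006; c,r=cv2.minEnclosingCircle((P[k,:2]*1000).astype(np.float32)); print("circ",c,r)
crop(s,305,345,215,260,12,"c1.png")
E
```

```text
base centre 0.5623 -0.1423 size 63.3 62.7 ang 63.5
notched centre 0.3807 0.271 size 65.6 65.1 ang 60.9
scale>10 centre 0.5779 0.1169 size 106.5 129.5 ang 83.4
scale col centre 0.5771 0.1169 size 100.4 124.4 ang 83.2
cup mid [ 0.4083 -0.0393  0.0295] [0.134  0.1335 0.0512] 190
circ (419.0765686035156, -45.23876953125) 29.11920166015625
lev mid [ 0.3985 -0.2069  0.0236] [0.1396 0.1327 0.0373] 431
circ (403.9012145996094, -207.74049377441406) 31.60576629638672
tamperfoot mid [0.4072 0.0957 0.053 ] [0.1367 0.1376 0.0973] 315
 handle [0.4142 0.0987 0.091 ] [0.4315 0.1181 0.1033]
```

View pics/s1.png

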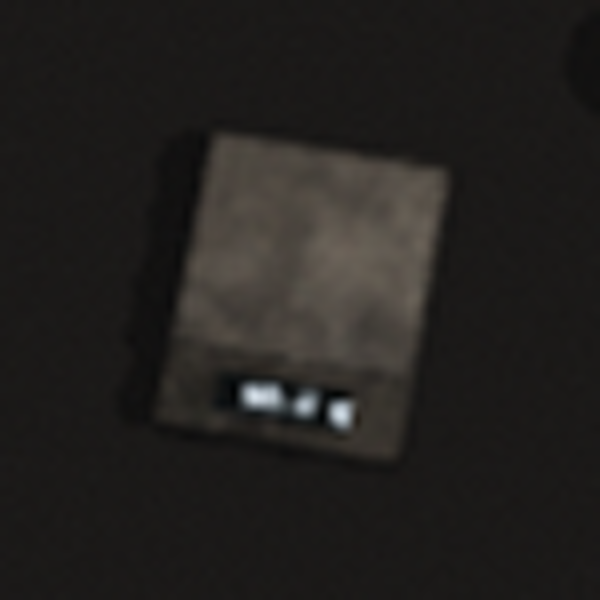

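View pics/c1.png

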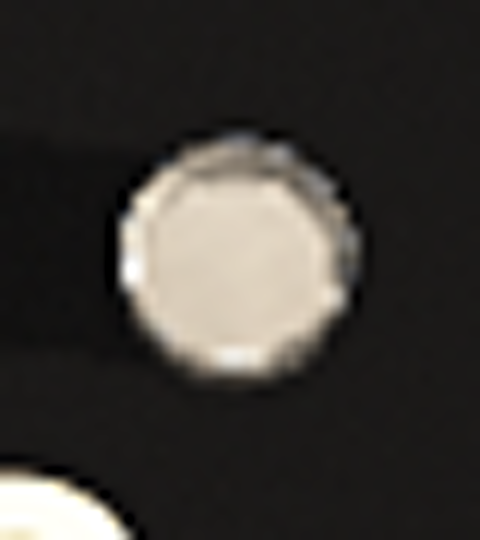

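Run:
```python
from h import *
print(*delta([.386,.268,.20],60))
```

```text
[ 327.  -315.8   26.6] [ 0.    0.   17.01]
```

```bash
python3 -m jog '[[[1,327,-316,0,0,0,17],[1,327,-316,0,0,0,17],[1,327,-316,0,0,0,17],[1,327,-316,0,0,0,17],[1,327,-316,0,0,0,17],[1,327,-316,0,0,0,17],[1,327,-316,0,0,0,17],[1,327,-316,27,0,0,17]]]'
python3 - <<'E'
from h import *
print(*delta([.386,.268,.20],60))
E
```

```text
t: 1.85
position: [0.3584, 0.3153, 0.2158]
tool_rot: [-0.5, 0.866, 0.001, 0.002]
force: [1.2, -0.3, -0.6]
width: 0.0874
[ 27.3 -47.5  15.7] [-0.02  0.23  0.05]
```

```bash
python3 -m jog '[[[1,0,0,0,0,0,0],[1,0,0,0,0,0,0],[1,0,0,0,0,0,0],[1,0,0,0,0,0,0],[1,0,0,0,0,0,0],[1,0,0,0,0,0,0],[1,0,0,0,0,0,0],[1,0,0,0,0,0,0]]]'
python3 - <<'E'
from h import *
print(*delta([.386,.268,.20],60))
s=ctrl.snapshot("wrist"); cv2.imwrite("pics/w1.png",s["img"][...,::-1])
E
```

```text
t: 2.65
position: [0.357, 0.3165, 0.214]
tool_rot: [-0.5, 0.866, -0.0, -0.0]
force: [0.1, -0.5, -0.1]
width: 0.0875
[ 27.5 -49.4  14.1] [-0.   -0.01  0.03]
```

View pics/w1.png

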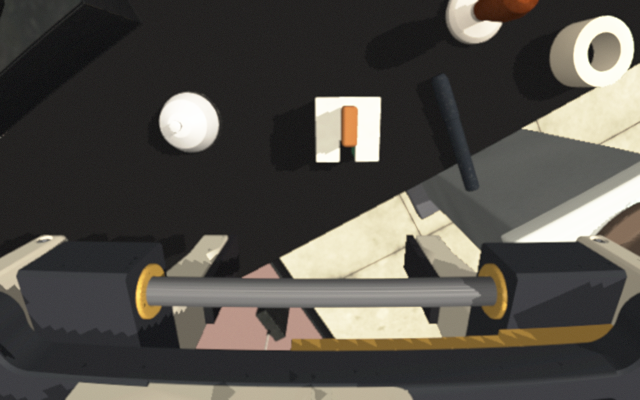

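The wrist view shows the notched tin at (348,129), square to the tool, with the bar on its lid and the notch toward the gripper. I'll measure it from here.

```bash
cat >> meas.py <<'E'
def lid(s,u,v,r,z,n=""):
    V,U=np.mgrid[:400,:640]; I=s["img"].astype(int)
    m=(abs(U-u)<r)&(abs(V-v)<r)&((I[...,0]>95)&((I.min(2)>90)|(I[...,0]>I[...,2]+50)))
    m=cv2.morphologyEx(m.astype(np.uint8),cv2.MORPH_CLOSE,np.ones((3,3)))
    return rect(s,m,z,n)
E
python3 - <<'E'
from meas import *
s=ctrl.snapshot("wrist")
lid(s,348,129,45,.046,"tin")
I=s["img"].astype(int); V,U=np.mgrid[:400,:640]
m=(abs(U-348)<20)&(abs(V-127)<30)&(I[...,0]>I[...,2]+60)
P,_=cloud(s,m); print("bar",np.median(P,0),P[P[:,2]>.07].mean(0))
rect(s,m,.074,"bar")
E
```

```text
tin centre 0.3818 0.2727 size 63.7 63.6 ang 60.5
bar [0.3877 0.2699 0.0739] [0.3875 0.2701 0.0739]
bar centre 0.3874 0.27 size 13.4 35.2 ang 61.0
```

Run:
```python
from h import *
print(*delta([.3875,.270,.051],60.7))
```

```text
[ 25.  -49.5 163.1] [ 0.   -0.   -0.68]
```

```bash
python3 -m jog '[[[0,25,-49.5,40,0,0,-0.7],[0,25,-49.5,80,0,0,-0.7],[0,25,-49.5,120,0,0,-0.7],[0,25,-49.5,150,0,0,-0.7],[0,25,-49.5,163,0,0,-0.7],[0,25,-49.5,163,0,0,-0.7],[-1,25,-49.5,163,0,0,-0.7],[-1,25,-49.5,163,0,0,-0.7]]]' 30
python3 -m jog '[[[-1,0,0,0,0,0,0],[-1,0,0,0,0,0,0],[-1,0,0,0,0,0,0],[-1,0,0,-10,0,0,0],[-1,0,0,-50,0,0,0],[-1,0,0,-90,0,0,0],[-1,0,0,-130,0,0,0],[-1,0,0,-130,0,0,0]]]' 30
python3 - <<'E'
from h import *
s=ctrl.snapshot("wrist"); cv2.imwrite("pics/w2.png",s["img"][...,::-1])
s=ctrl.snapshot("side"); crop(s,330,450,100,240,5,"s2.png")
# base view pose: base centre, heading x=-26.5; look from 57 mm behind as with tin
b=np.array([.5623,-.1423]); 
print(*delta([*b,.25],63.5))
E
```

```text
t: 3.55
position: [0.3881, 0.2707, 0.0522]
tool_rot: [-0.505, 0.863, 0.0, 0.001]
force: [-0.1, -0.0, 0.5]
width: 0.033
t: 4.35
position: [0.3897, 0.2723, 0.1873]
tool_rot: [-0.506, 0.863, 0.002, 0.005]
force: [1.0, 0.5, -1.8]
width: 0.014
[ 273.9 -354.3  -68.6] [ 0.01  0.16 -2.81]
```

View pics/w2.png

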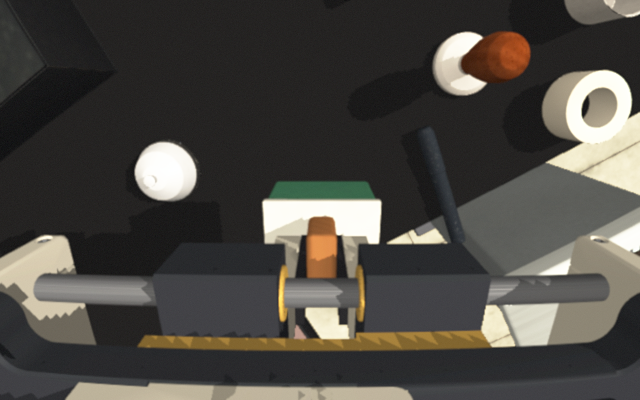

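Tin is held square and off the counter. Next I'll carry it to a pose from which the base tin's lid shows ahead.

Run:
```python
from h import *
print(*delta([.473,-.098,.21],63.5))
```

```text
[ 279.1 -254.7  -28.5] [ 0.01  0.16 -2.81]
```

```bash
python3 -m jog '[[[-1,30,-27,-29,0,0,-2.8],[-1,60,-54,-29,0,0,-2.8],[-1,92,-84,-29,0,0,-2.8],[-1,124,-113,-29,0,0,-2.8],[-1,156,-142,-29,0,0,-2.8],[-1,188,-171,-29,0,0,-2.8],[-1,220,-200,-29,0,0,-2.8],[-1,250,-228,-29,0,0,-2.8]]]'
python3 -m jog '[[[-1,20,-18,0,0,0,0],[-1,29,-27,0,0,0,0],[-1,29,-27,0,0,0,0],[-1,29,-27,0,0,0,0],[-1,29,-27,0,0,0,0],[-1,29,-27,0,0,0,0],[-1,29,-27,0,0,0,0],[-1,29,-27,0,0,0,0]]]'
python3 - <<'E'
from h import *
s=ctrl.snapshot("wrist"); cv2.imwrite("pics/w3.png",s["img"][...,::-1])
print(*delta([.473,-.098,.21],63.5))
E
```

```text
t: 5.25
position: [0.463, -0.0617, 0.2088]
tool_rot: [-0.526, 0.85, 0.001, -0.001]
force: [1.1, 1.0, -1.7]
width: 0.014
t: 6.05
position: [0.4753, -0.0972, 0.2102]
tool_rot: [-0.527, 0.85, -0.0, 0.0]
force: [0.1, -0.3, -2.3]
width: 0.0138
[1.6 1.7 0.2] [-0.01  0.01  0.05]
```

View pics/w3.png

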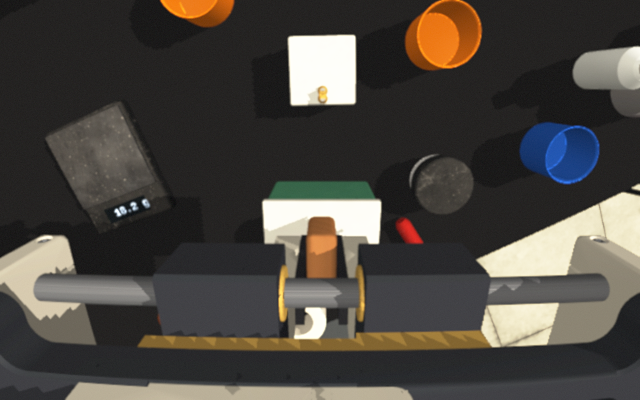

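The base lid is at (322,70), lug at (322,94) on the near edge, nearly square to the tool. The orange cup (443,34) is beside it, and the held tin is below.

Run:
```python
from meas import *
s=ctrl.snapshot("wrist")
W=lid(s,322,70,45,.040,"base")
I=s["img"].astype(int); V,U=np.mgrid[:400,:640]
m=(abs(U-322)<10)&(abs(V-95)<12)&(I[...,0]>I[...,2]+40); P,uv=cloud(s,m); print("lug",m.sum(),uv.mean(0),plane(s,uv.mean(0),.049), np.percentile(P[:,2],90))
# held tin lid pts
m=(abs(U-322)<75)&(V>196)&(V<240)&(I.min(2)>100)&(abs(U-322)>25); P,_=cloud(s,m); 
z=np.median(P[:,2]); print("lid z",z,P[:,2].std(), tool()[0])
p,r,_=tool()
# lid far edge in tool frame
edge=[]
for u in range(270,376,5):
    col=I[190:225,u].min(1); d=np.diff(col); edge.append((u,190+np.argmax(d)+.5))
E=plane(s,edge,z); T=r.inv().apply(E-p)*1000; print(T[:,:2].round(1).tolist())
print("fit",np.polyfit(T[:,0],T[:,1],1))
row=I[212,:].min(1)>100; u=np.nonzero(row[240:400])[0]+240; L=plane(s,[[u.min()-.5,212],[u.max()+.5,212]],z); print("sides",(r.inv().apply(L-p)*1000).round(1))
```

```text
base centre 0.5634 -0.1413 size 62.7 63.0 ang 64.9
lug 166 [321.9036  94.3193] [[ 0.5438 -0.1318  0.049 ]] 0.05024732357903558
lid z 0.20481583443024914 0.03673061800952075 [ 0.4753 -0.0974  0.2102]
[[-26.8, -24.6], [-24.2, -24.6], [-21.6, -24.6], [-19.0, -24.6], [-16.3, -25.1], [-13.8, -25.1], [-11.2, -24.6], [-8.6, -24.6], [-6.0, -24.6], [-3.4, -24.6], [-0.8, -24.6], [1.8, -25.2], [4.4, -24.6], [7.0, -24.6], [9.6, -24.6], [12.2, -24.6], [14.8, -24.6], [17.4, -24.6], [20.0, -24.6], [22.6, -24.6], [25.2, -24.7], [27.7, -25.7]]
fit [ -0.0037 -24.7419]
sides [[-31.5 -18.2   5.4]
 [ 31.  -18.3   5.4]]
```

Run:
```python
from h import *
print(*delta([.569,-.1442,.13],64.4))
```

```text
[ 1.000e-01 -1.047e+02  8.020e+01] [-0.01  0.01 -0.86]
```

```bash
python3 -m jog '[[[-1,0,-35,5,0,0,-0.9],[-1,0,-75,20,0,0,-0.9],[-1,0,-104.7,50,0,0,-0.9],[-1,0,-104.7,80,0,0,-0.9],[-1,0,-104.7,80,0,0,-0.9],[-1,0,-104.7,80,0,0,-0.9],[-1,0,-104.7,80,0,0,-0.9],[-1,0,-104.7,80,0,0,-0.9]]]'
python3 - <<'E'
from h import *
s=ctrl.snapshot("wrist"); cv2.imwrite("pics/w4.png",s["img"][...,::-1])
s=ctrl.snapshot("top"); crop(s,325,395,165,225,10,"t4.png")
print(*delta([.569,-.1442,.0914],64.4))
E
```

```text
t: 6.95
position: [0.5698, -0.1442, 0.1323]
tool_rot: [-0.533, 0.846, -0.001, 0.001]
force: [-0.1, 0.1, -1.6]
width: 0.0142
[ 0.3  0.6 40.4] [-0.14  0.07  0.04]
```

View pics/t4.png

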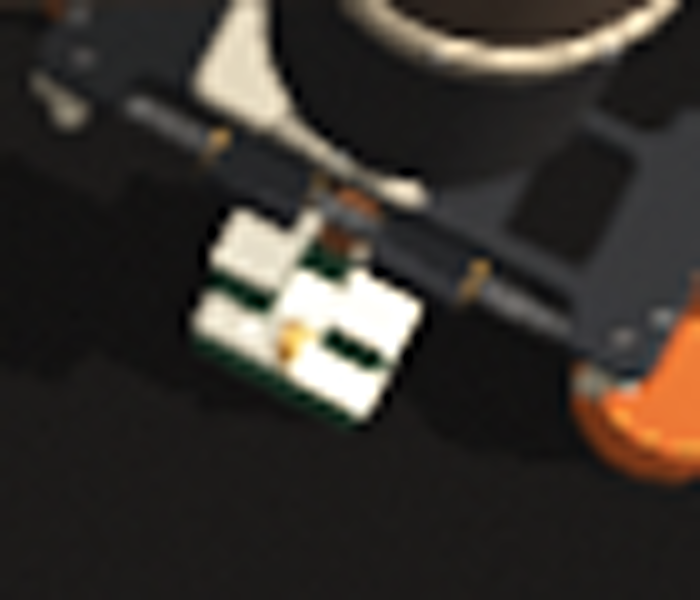

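View pics/w4.png

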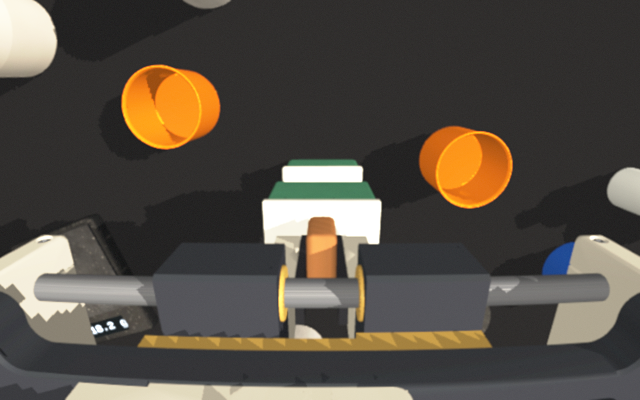

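Hovering over the base, the held lid and base lid are centred on the same column (322), and the lug shows in line with the notch. Lowering.

```bash
python3 -m jog '[[[-1,0,0.5,8,0,0,0],[-1,0,0.5,16,0,0,0],[-1,0,0.5,22,0,0,0],[-1,0,0.5,28,0,0,0],[-1,0,0.5,33,0,0,0],[-1,0,0.5,36,0,0,0],[-1,0,0.5,38,0,0,0],[-1,0,0.5,38,0,0,0]]]'
python3 -m jog '[[[-1,0,0,0.5,0,0,0],[-1,0,0,1,0,0,0],[-1,0,0,1.5,0,0,0],[-1,0,0,2,0,0,0],[-1,0,0,2,0,0,0],[-1,0,0,2,0,0,0],[-1,0,0,2,0,0,0],[-1,0,0,2,0,0,0]]]'
```

```text
t: 7.85
position: [0.5686, -0.1443, 0.0921]
tool_rot: [-0.533, 0.846, -0.0, 0.0]
force: [0.7, 0.7, -1.1]
width: 0.0139
t: 8.65
position: [0.5688, -0.1443, 0.0917]
tool_rot: [-0.533, 0.846, -0.0, 0.0]
force: [-3.9, 0.4, 10.3]
width: 0.0138
```

Contact is at the expected height. Releasing and backing off.

```bash
python3 -m jog '[[[-0.2,0,0,-1,0,0,0],[-0.2,0,0,-1,0,0,0],[-0.2,0,0,-1,0,0,0],[-0.2,0,0,-15,0,0,0],[0,0,0,-50,0,0,0],[1,0,0,-90,0,0,0],[1,0,0,-120,0,0,0],[1,0,0,-120,0,0,0]]]'
python3 - <<'E'
from h import *
for jaw in (0,-20,-40,-60): print(jaw,*delta([.4037,-.2076,.15],jaw))
print(tool()[2]["q"])
E
```

```text
t: 9.45
position: [0.5711, -0.1445, 0.215]
tool_rot: [-0.533, 0.846, -0.002, 0.003]
force: [0.6, 0.0, 0.3]
width: 0.0614
0 [129.3 124.3  63.7] [-0.29  0.38 64.44]
-20 [129.3 124.3  63.7] [-0.23  0.45 84.44]
-40 [129.3 124.3  63.7] [ -0.47  -0.15 -75.56]
-60 [129.3 124.3  63.7] [ -0.47  -0.06 -55.56]
[ 0.08468704  0.22155244 -0.20778522  0.00155581 -1.13359184  1.0393183 ]
```

```bash
python3 -m jog '[[[1,16,15,0,0,0,8],[1,32,31,0,0,0,16],[1,48,46,0,0,0,24],[1,64,62,0,0,0,32],[1,80,77,10,0,0,40],[1,96,93,20,0,0,48],[1,112,108,30,0,0,56],[1,129,124,40,0,0,64.4]]]'
python3 - <<'E'
from meas import *
s=ctrl.snapshot("top"); cv2.imwrite("pics/t5.png",s["img"][...,::-1])
I=s["img"].astype(int)
s=ctrl.snapshot("wrist"); cv2.imwrite("pics/w5.png",s["img"][...,::-1])
print(tool()[0],*delta([.4037,-.2076,.007],0))
E
```

```text
t: 10.25
position: [0.3999, -0.2071, 0.1692]
tool_rot: [0.003, 1.0, 0.0, -0.0]
force: [-0.5, -0.0, -0.1]
width: 0.0879
[ 0.3974 -0.2072  0.1683] [ -6.8  -0.6 161.3] [ 0.06 -0.19 -0.34]
```

View pics/t5.png

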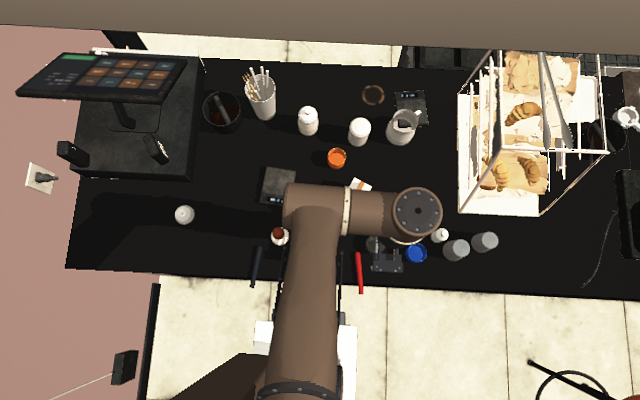

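View pics/w5.png

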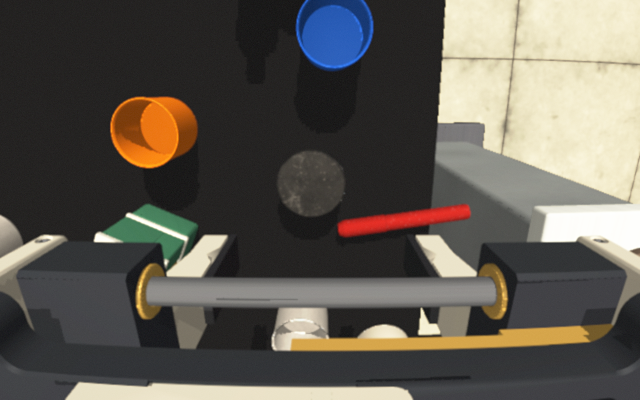

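The wrist view shows the leveller at (311,184), with the red rod's end at (340,228), which must stay clear of the right finger.

Run:
```python
from meas import *
s=ctrl.snapshot("wrist"); I=s["img"].astype(int)
V,U=np.mgrid[:400,:640]
P,uv=cloud(s,(abs(U-311)<45)&(abs(V-184)<45)); k=abs(P[:,2]-.036)<.004; c,r=cv2.minEnclosingCircle((P[k,:2]*1000).astype(np.float32)); print("lev",c,r,P[k].mean(0))
m=(I[...,0]>I[...,1]+80)&(U>325)&(V>190)&(V<250); P,_=cloud(s,m); print("rod",P.min(0),P.max(0), P[P[:,0].argmax()])
```

```text
lev (402.8489074707031, -205.30409240722656) 31.722665786743164 [ 0.4029 -0.2068  0.0363]
rod [ 0.1081 -0.1752 -0.4637] [0.3774 0.0003 0.0197] [ 0.3774 -0.155   0.0071]
```

```bash
python3 -m jog '[[[1,-6,-1,40,0,0,-0.3],[1,-6,-1,80,0,0,-0.3],[1,-6,-1,120,0,0,-0.3],[1,-6,-1,150,0,0,-0.3],[1,-6,-1,161,0,0,-0.3],[1,-6,-1,161,0,0,-0.3],[-1,-6,-1,161,0,0,-0.3],[-1,-6,-1,161,0,0,-0.3]]]' 40
python3 -m jog '[[[-1,0,0,0,0,0,0],[-1,0,0,0,0,0,0],[-1,0,0,0,0,0,0],[-1,0,0,0,0,0,0],[-1,0,0,-20,0,0,0],[-1,0,0,-60,0,0,0],[-1,0,0,-100,0,0,0],[-1,0,0,-140,0,0,0]]]' 40
python3 - <<'E'
from h import *
s=ctrl.snapshot("wrist"); cv2.imwrite("pics/w6.png",s["img"][...,::-1])
print(tool()[0],*delta([.6076,.2443,.15],0))
E
```

```text
t: 11.2
position: [0.4082, -0.208, 0.01]
tool_rot: [-0.003, 1.0, -0.0, 0.001]
force: [-0.1, 0.5, -0.3]
width: 0.0768
t: 12.0
position: [0.4064, -0.2078, 0.1507]
tool_rot: [-0.003, 1.0, 0.0, 0.0]
force: [0.7, 0.4, -3.3]
width: 0.0618
[ 0.41001882 -0.20892094  0.15728907] [-200.6  451.9    8. ] [-0.14  0.53  0.39]
```

View pics/w6.png

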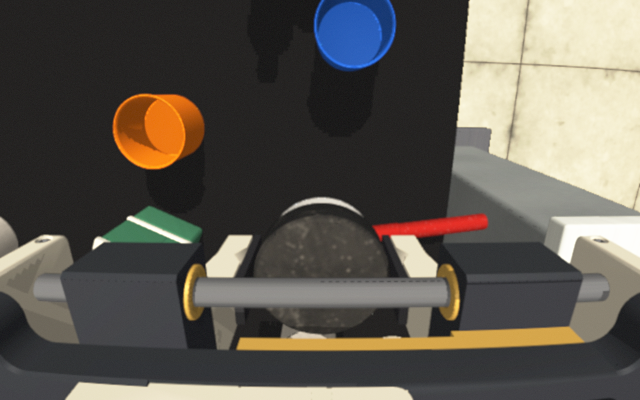

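```bash
python3 -m jog '[[[-1,-15,35,-20,0,0,0.4],[-1,-35,80,-30,0,0,0.4],[-1,-55,125,-30,0,0,0.4],[-1,-75,170,-30,0,0,0.4],[-1,-95,215,-30,0,0,0.4],[-1,-115,260,-30,0,0,0.4],[-1,-135,305,-30,0,0,0.4],[-1,-155,350,-30,0,0,0.4]]]'
python3 -m jog '[[[-1,-20,45,0,0,0,0],[-1,-38,86,0,0,0,0],[-1,-46,102,0,0,0,0],[-1,-46,102,30,0,0,0],[-1,-46,102,60,0,0,0],[-1,-46,102,60,0,0,0],[-1,-46,102,60,0,0,0],[-1,-46,102,60,0,0,0]]]'
python3 - <<'E'
from h import *
s=ctrl.snapshot("wrist"); cv2.imwrite("pics/w7.png",s["img"][...,::-1])
print(tool()[0],*delta([.6076,.2443,.009],0))
E
```

```text
t: 12.85
position: [0.5602, 0.1449, 0.1788]
tool_rot: [0.001, 1.0, 0.0, -0.0]
force: [1.0, -0.8, -1.5]
width: 0.0624
t: 13.65
position: [0.6073, 0.2452, 0.1209]
tool_rot: [0.001, 1.0, 0.001, 0.001]
force: [0.3, -0.6, -2.2]
width: 0.062
[0.60728584 0.24521091 0.12110071] [ -0.   -1.1 112.1] [ 0.09  0.15 -0.09]
```

View pics/w7.png

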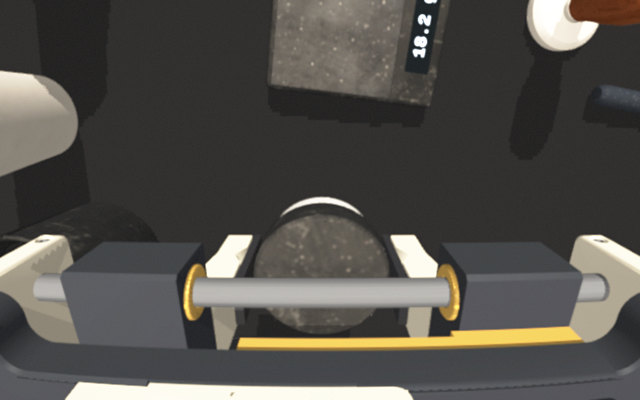

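Run:
```python
from h import *
s=ctrl.snapshot("wrist"); P,uv=cloud(s)
p=tool()[0]
k=(P[:,2]>.03)&(P[:,2]<.4)&(P[:,0]>.64)&(abs(P[:,1]-.2443)<.10)&(uv[:,1]<240)&((uv[:,0]<150))
print(k.sum(),P[k].min(0),P[k].max(0))
s=ctrl.snapshot("top"); P,uv=cloud(s)
k=(P[:,2]>.03)&(abs(P[:,1]-.2443)<.12)&(P[:,0]>.70)&(P[:,0]<1)&(P[:,2]<.3); print(P[k].min(0),np.percentile(P[k],2,0))
```

```text
7281 [0.68495139 0.14493958 0.03001101] [0.84103359 0.28254042 0.19326981]
[0.70002344 0.13468098 0.03002065] [0.77434579 0.14080265 0.03203751]
```

```bash
python3 -m jog '[[[-1,0,-1,35,0,0,0],[-1,0,-1,70,0,0,0],[-1,0,-1,95,0,0,0],[-1,0,-1,106,0,0,0],[-1,0,-1,110,0,0,0],[-1,0,-1,112,0,0,0],[-1,0,-1,114,0,0,0],[-1,0,-1,114,0,0,0]]]'
```

```text
t: 14.6
position: [0.6064, 0.2435, 0.0098]
tool_rot: [0.0, 1.0, -0.0, 0.001]
force: [-11.7, -4.6, 22.1]
width: 0.0624
```

```bash
python3 -m jog '[[[-1,0,0,-2,0,0,0],[1,0,0,-2,0,0,0],[1,0,0,-2,0,0,0],[1,0,0,-2,0,0,0],[1,0,0,-30,0,0,0],[1,0,0,-80,0,0,0],[1,0,0,-130,0,0,0],[1,0,0,-160,0,0,0]]]'
python3 - <<'E'
from h import *
for j in (0,20,-20): print(tool()[0],*delta([.415,.0987,.17],j))
E
```

```text
t: 15.4
position: [0.6078, 0.2445, 0.1695]
tool_rot: [0.001, 1.0, 0.001, 0.002]
force: [0.6, 0.3, 0.4]
width: 0.0872
[0.60776745 0.2444634  0.16946281] [ 192.6 -146.    -1.7] [ 0.11  0.24 -0.06]
[0.60776745 0.2444634  0.16946281] [ 192.6 -146.    -1.7] [  0.07   0.26 -20.06]
[0.60776745 0.2444634  0.16946281] [ 192.6 -146.    -1.7] [ 0.16  0.22 19.94]
```

```bash
python3 -m jog '[[[1,35,-20,-20,0,0,0],[1,75,-35,-30,0,0,0],[1,115,-50,-30,0,0,0],[1,155,-65,-30,0,0,0],[1,193,-75,-30,0,0,0],[1,193,-75,-30,0,0,0],[1,193,-75,-30,0,0,0],[1,193,-75,-30,0,0,0]]]'
python3 - <<'E'
from h import *
s=ctrl.snapshot("wrist"); cv2.imwrite("pics/w8.png",s["img"][...,::-1])
P,uv=cloud(s); k=(abs(P[:,0]-.415)<.05)&(abs(P[:,1]-.1)<.05)&(uv[:,1]<240)
Q=P[k]
for a,b in((.06,.075),(.075,.105),(.015,.027)):
    q=Q[(Q[:,2]>a)&(Q[:,2]<b)]; c,r=cv2.minEnclosingCircle((q[:,:2]*1000).astype(np.float32)); print(a,b,len(q),q.mean(0),c,r)
print(tool()[0])
E
```

```text
t: 16.2
position: [0.4139, 0.1696, 0.1954]
tool_rot: [0.001, 1.0, 0.0, 0.0]
force: [-0.7, -0.1, -0.5]
width: 0.0875
0.06 0.075 0 [nan nan nan] (0.0, 0.0) 0.0
0.075 0.105 1778 [0.41575165 0.10057933 0.09267516] (415.8497619628906, 101.2521743774414) 19.05878257751465
0.015 0.027 9 [0.41387313 0.08325683 0.01539729] (414.8626708984375, 84.33393859863281) 16.574012756347656
[0.41393666 0.16959618 0.19512481]<stdin>:6: RuntimeWarning: Mean of empty slice.
  ret = um.true_divide(
```

View pics/w8.png

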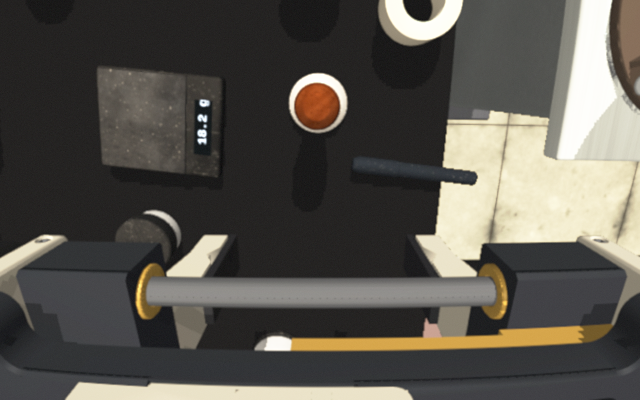

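The tamper's handle sits at (318,104), with its wide part centred at (0.416, 0.101).

```bash
python3 -m jog '[[[1,-2,-40,0,0,0,0],[1,-2,-69,20,0,0,0],[1,-2,-69,60,0,0,0],[1,-2,-69,100,0,0,0],[1,-2,-69,135,0,0,0],[1,-2,-69,142,0,0,0],[1,-2,-69,142,0,0,0],[-1,-2,-69,142,0,0,0]]]' 40
python3 -m jog '[[[-1,0,0,0,0,0,0],[-1,0,0,0,0,0,0],[-1,0,0,0,0,0,0],[-1,0,0,0,0,0,0],[-1,0,0,0,0,0,0],[-1,0,0,0,0,0,0],[-1,0,0,-25,0,0,0],[-1,0,0,-60,0,0,0]]]' 40
python3 - <<'E'
from h import *
print(tool()[0],*delta([.5773,-.0137,.12],0))
s=ctrl.snapshot("wrist"); cv2.imwrite("pics/w9.png",s["img"][...,::-1])
s=ctrl.snapshot("side"); crop(s,270,400,130,250,5,"s9.png")
E
```

```text
t: 17.05
position: [0.4162, 0.1007, 0.0541]
tool_rot: [0.001, 1.0, 0.0, 0.0]
force: [0.6, 1.1, 0.6]
width: 0.084
t: 17.85
position: [0.4132, 0.0989, 0.112]
tool_rot: [0.001, 1.0, -0.002, -0.002]
force: [1.7, 1.5, -2.9]
width: 0.035
[0.41321773 0.09890952 0.11195582] [-164.3 -112.3   -8.5] [-0.18 -0.27 -0.13]
```

View pics/w9.png

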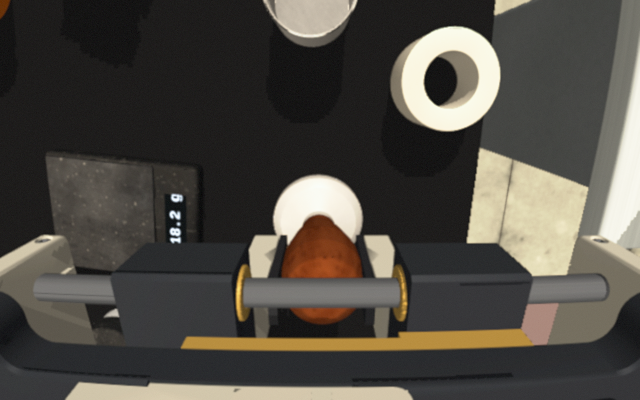

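View pics/s9.png

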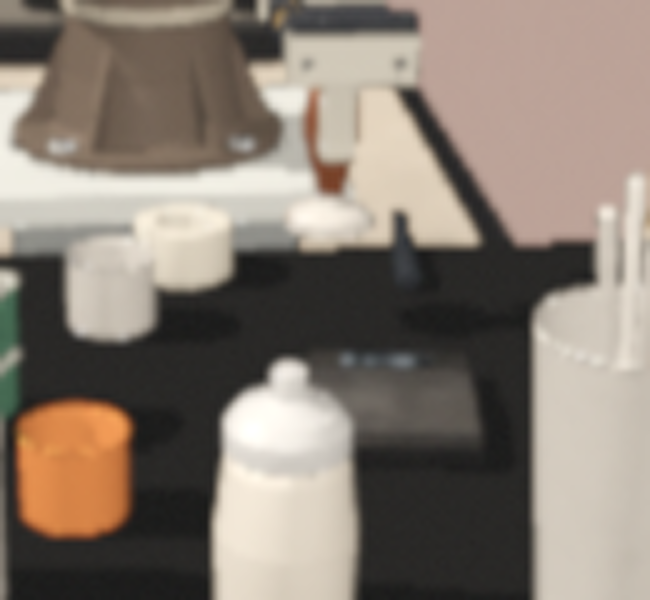

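```bash
python3 -m jog '[[[-1,-10,-5,-25,0,0,0],[-1,-45,-30,-30,0,0,0],[-1,-80,-54,-30,0,0,0],[-1,-115,-78,-30,0,0,0],[-1,-145,-99,-30,0,0,0],[-1,-162,-112,-20,0,0,0],[-1,-164,-113,0,0,0,0],[-1,-164,-113,0,0,0,0]]]'
python3 - <<'E'
from h import *
print(tool()[0],*delta([.5773,-.0137,.056],0))
s=ctrl.snapshot("wrist"); cv2.imwrite("pics/w10.png",s["img"][...,::-1])
E
```

```text
t: 18.75
position: [0.5764, -0.0143, 0.1089]
tool_rot: [0.002, 1.0, -0.001, -0.004]
force: [-1.1, 0.7, -3.4]
width: 0.0353
[ 0.57642916 -0.01430871  0.1089186 ] [-1.2  0.7 52.9] [-0.06 -0.41 -0.23]
```

View pics/w10.png

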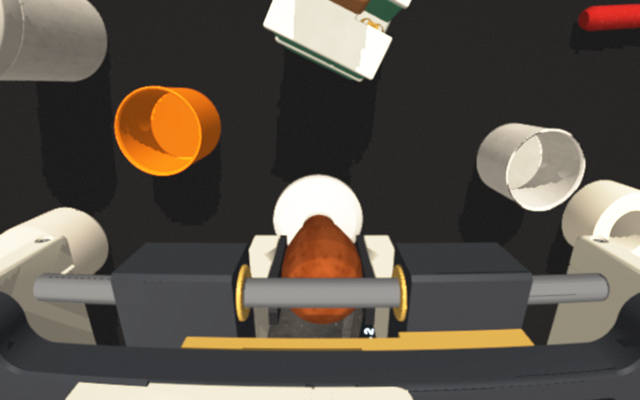

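```bash
python3 -m jog '[[[-1,0,0,20,0,0,0],[-1,0,0,38,0,0,0],[-1,0,0,47,0,0,0],[-1,0,0,51,0,0,0],[-1,0,0,53,0,0,0],[-1,0,0,54,0,0,0],[-1,0,0,55,0,0,0],[-1,0,0,55,0,0,0]]]'
```

```text
t: 19.6
position: [0.5791, -0.0131, 0.0585]
tool_rot: [0.001, 1.0, 0.0, 0.0]
force: [-0.2, -0.9, -4.0]
width: 0.0351
```

```bash
python3 -m jog '[[[-1,0,0,1,0,0,0],[-1,0,0,2,0,0,0],[-1,0,0,3,0,0,0],[-1,0,0,4,0,0,0],[-1,0,0,5,0,0,0],[-1,0,0,5,0,0,0],[-1,0,0,5,0,0,0],[-1,0,0,5,0,0,0]]]'
```

```text
t: 20.4
position: [0.5791, -0.0132, 0.0537]
tool_rot: [0.001, 1.0, -0.0, 0.0]
force: [-1.5, 0.1, 5.2]
width: 0.0354
```

Contact. Releasing, rising, then on to the cup.

```bash
python3 -m jog '[[[-0.9,0,0,0,0,0,0],[1,0,0,0,0,0,0],[1,0,0,0,0,0,0],[1,0,0,0,0,0,0],[1,0,0,-40,0,0,0],[1,0,0,-80,0,0,0],[1,0,0,-120,0,0,0],[1,0,0,-130,0,0,0]]]'
python3 - <<'E'
from h import *
print(tool()[0],*delta([.4195,-.045,.18],0))
s=ctrl.snapshot("wrist"); cv2.imwrite("pics/w11.png",s["img"][...,::-1])
E
```

```text
t: 21.2
position: [0.5812, -0.0129, 0.188]
tool_rot: [0.001, 1.0, 0.001, 0.004]
force: [-0.1, 0.7, -0.5]
width: 0.0845
[ 0.58121587 -0.0129376   0.18803253] [161.7 -32.2   6.8] [ 0.06  0.42 -0.06]
```

View pics/w11.png

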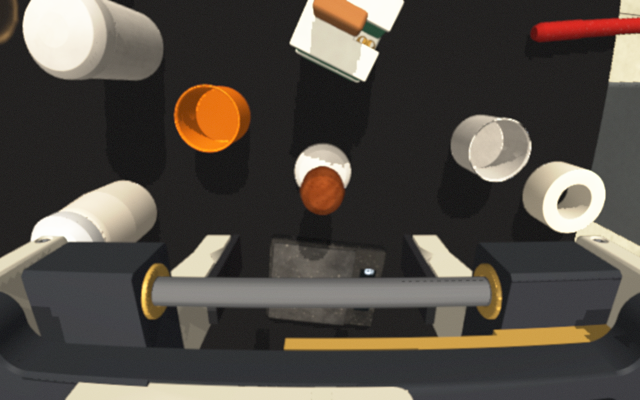

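Run:
```python
from h import *
s=ctrl.snapshot("wrist"); I=s["img"].astype(int); P,uv=cloud(s)
V=uv[:,1];U=uv[:,0]
k=(abs(U-564)<48)&(abs(V-197)<38)&(P[:,2]>.01)&(P[:,2]<.12)&(I[V,U].min(1)>120); print("roll",np.percentile(P[k],[1,99],axis=0).round(3).tolist())
k=(abs(U-490)<44)&(abs(V-148)<38)&(abs(P[:,2]-.049)<.004); c,r=cv2.minEnclosingCircle((P[k,:2]*1000).astype(np.float32)); print("cup rim",c,r)
crop(s,430,620,100,240,4,"cup2.png")
```

```text
roll [[0.292, -0.03, 0.012], [0.394, 0.042, 0.048]]
cup rim (418.20050048828125, -42.76482391357422) 29.739299774169922
```

View pics/cup2.png

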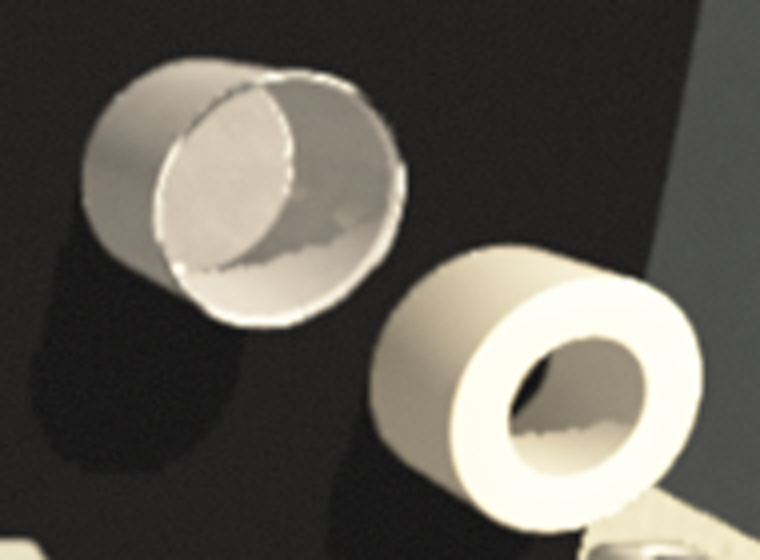

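Run:
```python
from h import *
print(tool()[0],*delta([.4188,-.0437,.013],25))
```

```text
[ 0.57993677 -0.01285978  0.1851509 ] [161.8 -31.3 171.5] [ 2.000e-02  2.500e-01 -2.509e+01]
```

```bash
python3 -m jog '[[[1,45,-9,0,0,0,-8],[1,90,-17,0,0,0,-16],[1,135,-26,0,0,0,-25],[1,162,-31,0,0,0,-25],[1,162,-31,40,0,0,-25],[1,162,-31,70,0,0,-25],[1,162,-31,70,0,0,-25],[1,162,-31,70,0,0,-25]]]'
python3 - <<'E'
from h import *
print(tool()[0],*delta([.4188,-.0437,.013],25))
s=ctrl.snapshot("wrist"); cv2.imwrite("pics/w12.png",s["img"][...,::-1])
E
```

```text
t: 22.1
position: [0.4163, -0.0442, 0.1127]
tool_rot: [-0.216, 0.976, -0.0, -0.001]
force: [0.1, 0.8, -0.2]
width: 0.0874
[ 0.41628518 -0.04421868  0.11265978] [-2.8 -0.6 99.7] [-0.01 -0.17 -0.08]
```

View pics/w12.png

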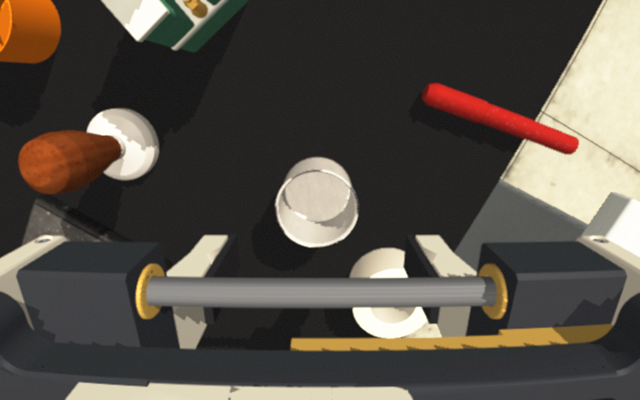

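Run:
```python
from h import *
s=ctrl.snapshot("wrist"); P,uv=cloud(s); p,r,_=tool()
T=r.inv().apply(P-p)*1000
V=uv[:,1];U=uv[:,0]
k=(abs(U-388)<45)&(abs(V-292)<50)&(P[:,2]>.04)&(P[:,2]<.055); print("roll tool", np.percentile(T[k],[0,2,98,100],axis=0).round(1).tolist())
k=(abs(U-318)<45)&(abs(V-205)<50)&(P[:,2]>.045)&(P[:,2]<.053); c,rr=cv2.minEnclosingCircle(T[k,:2].astype(np.float32)); print("cup tool",c,rr)
```

```text
roll tool [[33.6, 54.4, 73.5], [35.2, 58.4, 73.6], [85.5, 116.7, 73.8], [87.0, 117.6, 73.8]]
cup tool (-0.5447855591773987, 1.0300699472427368) 29.370893478393555
```

```bash
python3 -m jog '[[[1,-1,0.5,35,0,0,0],[1,-1,0.5,65,0,0,0],[1,-1,0.5,90,0,0,0],[1,-1,0.5,99,0,0,0],[1,-1,0.5,99,0,0,0],[1,-1,0.5,99,0,0,0],[-1,-1,0.5,99,0,0,0],[-1,-1,0.5,99,0,0,0]]]' 20
python3 -m jog '[[[-1,0,0,0,0,0,0],[-1,0,0,0,0,0,0],[-1,0,0,0,0,0,0],[-1,0,0,0,0,0,0],[-1,0,0,-25,0,0,0],[-1,0,0,-65,0,0,0],[-1,0,0,-105,0,0,0],[-1,0,0,-145,0,0,0]]]' 20
python3 - <<'E'
from h import *
print(tool()[0],*delta([.5924,.1152,.16],25))
s=ctrl.snapshot("wrist"); cv2.imwrite("pics/w13.png",s["img"][...,::-1])
E
```

```text
t: 23.0
position: [0.4183, -0.0428, 0.0151]
tool_rot: [-0.216, 0.976, 0.0, 0.001]
force: [-0.3, 0.2, 0.1]
width: 0.0765
t: 23.8
position: [0.4167, -0.0432, 0.1604]
tool_rot: [-0.216, 0.976, 0.0, -0.0]
force: [1.5, 1.0, -1.5]
width: 0.0574
[ 0.41674714 -0.04322913  0.16043888] [-226.    69.7    0.3] [ 0.01 -0.05 -0.1 ]
```

View pics/w13.png

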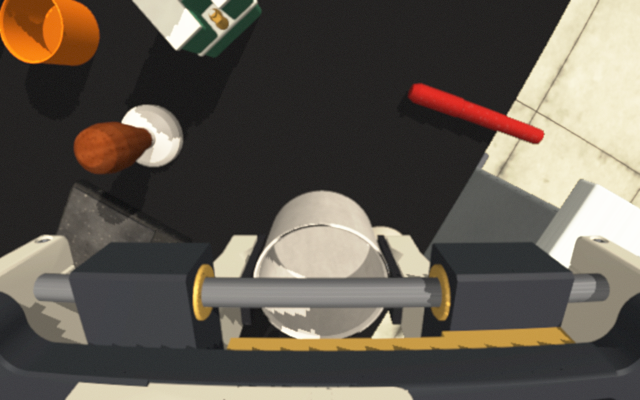

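```bash
python3 -m jog '[[[-1,-38,12,0,0,0,0],[-1,-80,25,0,0,0,0],[-1,-125,38,0,0,0,0],[-1,-165,51,0,0,0,0],[-1,-205,63,0,0,0,0],[-1,-226,70,20,0,0,0],[-1,-226,70,50,0,0,0],[-1,-226,70,60,0,0,0]]]'
python3 - <<'E'
from h import *
print(tool()[0],*delta([.5924,.1152,.036],25))
s=ctrl.snapshot("wrist"); cv2.imwrite("pics/w14.png",s["img"][...,::-1])
s=ctrl.snapshot("top"); crop(s,200,400,120,240,4,"t14.png")
E
```

```text
t: 24.65
position: [0.5909, 0.1152, 0.095]
tool_rot: [-0.215, 0.977, -0.0, -0.003]
force: [-0.7, -1.3, -1.7]
width: 0.0575
[0.59087987 0.11521339 0.0949575 ] [-1.7 -0.7 58.9] [ 0.03 -0.36 -0.11]
```

View pics/w14.png

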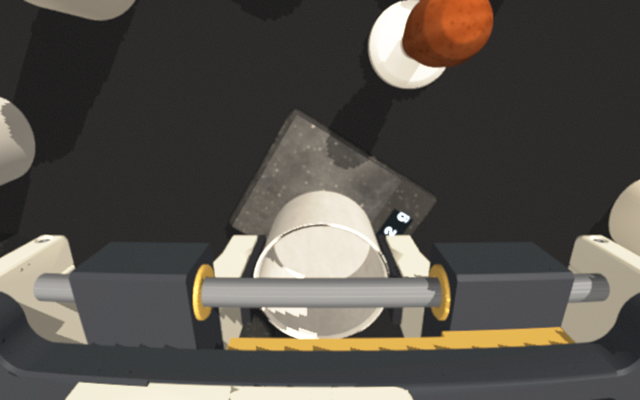

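```bash
python3 -m jog '[[[-1,0,0,25,0,0,0],[-1,0,0,45,0,0,0],[-1,0,0,55,0,0,0],[-1,0,0,58,0,0,0],[-1,0,0,60,0,0,0],[-1,0,0,61,0,0,0],[-1,0,0,62,0,0,0],[-1,0,0,62,0,0,0]]]'
```

```text
t: 25.55
position: [0.5932, 0.1157, 0.0376]
tool_rot: [-0.216, 0.976, 0.0, 0.0]
force: [-0.5, 0.4, -0.7]
width: 0.0573
```

```bash
python3 -m jog '[[[-1,0,0,1,0,0,0],[-1,0,0,2,0,0,0],[-1,0,0,3,0,0,0],[-1,0,0,4,0,0,0],[-1,0,0,4,0,0,0],[-1,0,0,4,0,0,0],[-1,0,0,4,0,0,0],[-1,0,0,4,0,0,0]]]'
```

```text
t: 26.35
position: [0.5931, 0.1157, 0.035]
tool_rot: [-0.216, 0.976, -0.0, 0.0]
force: [-7.0, -0.4, 15.1]
width: 0.0577
```

Contact with the plate. Release, rise and clear the view.

```bash
python3 -m jog '[[[-1,0,0,-1.5,0,0,0],[1,0,0,-1.5,0,0,0],[1,0,0,-1.5,0,0,0],[1,0,0,-1.5,0,0,0],[1,0,0,-1.5,0,0,0],[1,0,0,-30,0,0,0],[1,0,0,-75,0,0,0],[1,0,0,-120,0,0,0]]]'
python3 -m jog '[[[1,0,0,-50,0,0,0],[1,40,-10,-90,0,0,0],[1,80,-20,-120,0,0,0],[1,120,-30,-120,0,0,0],[1,150,-30,-120,0,0,0],[1,150,-30,-120,0,0,0],[1,150,-30,-120,0,0,0],[1,150,-30,-120,0,0,0]]]'
python3 - <<'E'
from h import *
s=ctrl.snapshot("wrist"); cv2.imwrite("pics/w15.png",s["img"][...,::-1])
s=ctrl.snapshot("top"); cv2.imwrite("pics/t15.png",s["img"][...,::-1])
s=ctrl.snapshot("side"); crop(s,180,460,130,260,2.8,"s15.png")
E
```

```text
t: 27.15
position: [0.5924, 0.1153, 0.1537]
tool_rot: [-0.216, 0.976, -0.0, -0.001]
force: [0.6, 0.1, 1.1]
width: 0.0877
t: 27.95
position: [0.4701, 0.0255, 0.273]
tool_rot: [-0.216, 0.976, -0.0, 0.0]
force: [-0.7, 0.7, -0.7]
width: 0.0874
```

View pics/w15.png

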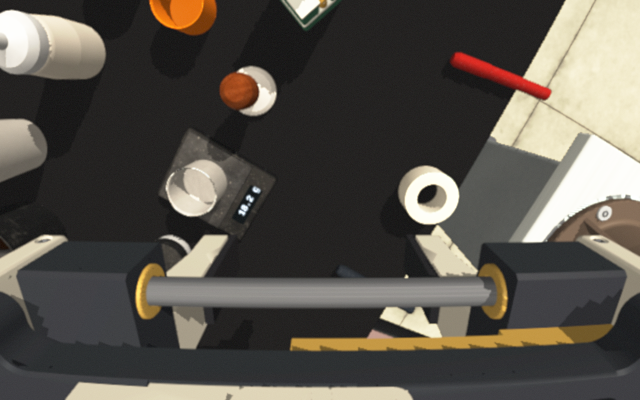

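View pics/t15.png

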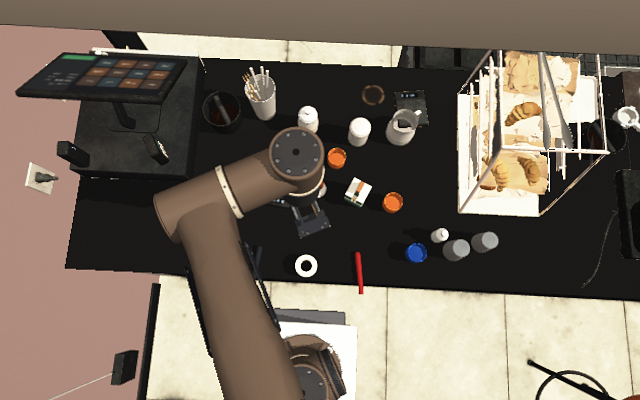

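View pics/s15.png

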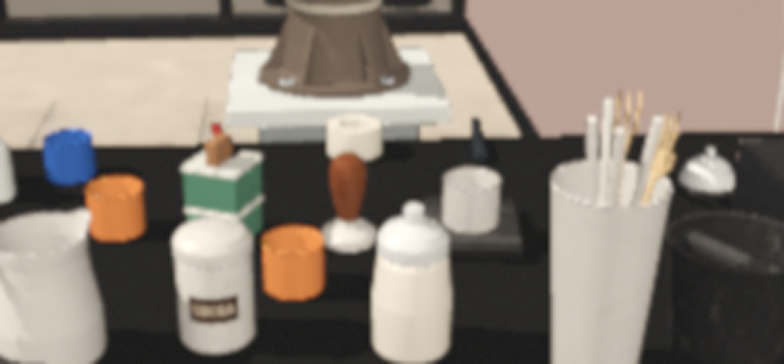

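Run:
```python
from h import *
print(*delta([.42,.33,.28],None)); print(*delta([.15,.62,.28],70))
```

```text
[-82.8 297.2  -7.6]
[ 39.9 673.9  -7.5] [ 2.000e-02 -7.000e-02 -4.508e+01]
```

```bash
python3 -m jog '[[[1,-12,42,-8,0,0,-3],[1,-24,85,-8,0,0,-6],[1,-36,128,-8,0,0,-9],[1,-48,170,-8,0,0,-12],[1,-60,213,-8,0,0,-15],[1,-72,255,-8,0,0,-18],[1,-83,297,-8,0,0,-20],[1,-70,340,-8,0,0,-25]]]'
python3 - <<'E'
from h import *
print(*delta([.15,.62,.28],70))
E
```

```text
t: 28.9
position: [0.3903, 0.366, 0.2796]
tool_rot: [-0.423, 0.906, -0.001, -0.001]
force: [0.2, -0.8, 1.4]
width: 0.0877
[-40.1 347.3  -0.8] [ -0.04  -0.13 -20.01]
```

```bash
python3 -m jog '[[[1,-5,43,0,0,0,-3],[1,-10,86,0,0,0,-6],[1,-15,130,0,0,0,-9],[1,-20,173,0,0,0,-12],[1,-25,216,0,0,0,-15],[1,-30,260,0,0,0,-18],[1,-35,303,0,0,0,-20],[1,-40,340,0,0,0,-20]]]'
python3 - <<'E'
from meas import *
s=ctrl.snapshot("top"); cv2.imwrite("pics/t16.png",s["img"][...,::-1]); I=s["img"].astype(int)
P,uv=cloud(s)
sc=np.array([.5924,.1152]); a=np.radians(-6.7); ex=np.array([np.cos(a),np.sin(a)]); ey=np.array([-ex[1],ex[0]])
def rep(n,c): d=np.array(c)-sc; print(n,np.round(c,4),"in scale x,y",(d@ex).round(4),(d@ey).round(4))
def sel(c,r,a,b): return P[(np.hypot(P[:,0]-c[0],P[:,1]-c[1])<r)&(P[:,2]>a)&(P[:,2]<b)]
def circ(q): c,r=cv2.minEnclosingCircle((q[:,:2]*1000).astype(np.float32)); return np.array(c)/1000,r
c,r=circ(sel([.5924,.1152],.04,.064,.075)); rep(f"cup r{r:.0f}",c)
c,r=circ(sel([.6076,.2443],.05,.031,.042)); rep(f"lev r{r:.0f}",c)
q=sel([.579,-.013],.05,.06,.11); c,r=circ(q); rep(f"tamper handle r{r:.0f} zmax{q[:,2].max():.3f}",c)
q=sel([.579,-.013],.06,.012,.028); c,r=circ(q); rep(f"tamper foot r{r:.0f}",c)
q=sel([.563,-.1415],.045,.079,.094); print("upper lid",q.mean(0),q[:,2].std()); 
A=np.c_[q[:,:2]-q[:,:2].mean(0),np.ones(len(q))]; print("tilt",np.linalg.lstsq(A,q[:,2],rcond=None)[0])
lid(s,357,191,18,.086,"stack")
q=sel([.563,-.1415],.045,.105,.125); c,r=cv2.minEnclosingCircle((q[:,:2]*1000).astype(np.float32)); print("bar",c,r,q[:,2].mean())
crop(s,335,380,170,215,12,"b16.png")
for n,z0 in(("service_bell",None),("gel_bottle",None)):
    d=ctrl.trace(s,n); print(n,[(round(x["confidence"],2),np.array(x["centre"]).round()) for x in d[:2]])
E
```

```text
t: 29.7
position: [0.1536, 0.6146, 0.28]
tool_rot: [-0.574, 0.819, -0.001, -0.0]
force: [0.7, -0.0, -0.3]
width: 0.0874
cup r31 [0.5936 0.1144] in scale x,y 0.0013 -0.0007
lev r32 [0.606  0.2468] in scale x,y -0.0018 0.1323
tamper handle r19 zmax0.101 [ 0.5791 -0.0152] in scale x,y 0.002 -0.131
tamper foot r28 [ 0.5799 -0.0146] in scale x,y 0.0027 -0.1304
upper lid [ 0.563  -0.1435  0.0857] 0.0026677700425794945
tilt [-0.0123  0.0107  0.0857]
stack centre 0.5572 -0.1401 size 65.0 74.8 ang 63.9
bar (569.0403442382812, -146.22140502929688) 18.109594345092773 0.11224445281624063
service_bell [(0.73, array([210., 185.])), (0.72, array([181., 276.]))]
gel_bottle [(0.74, array([233., 437.]))]
```

View pics/t16.png

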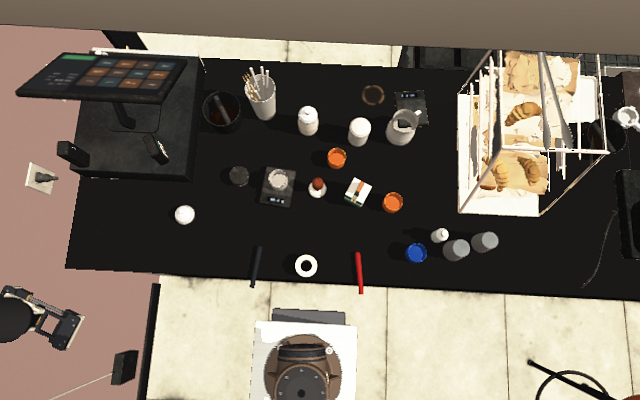

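View pics/b16.png

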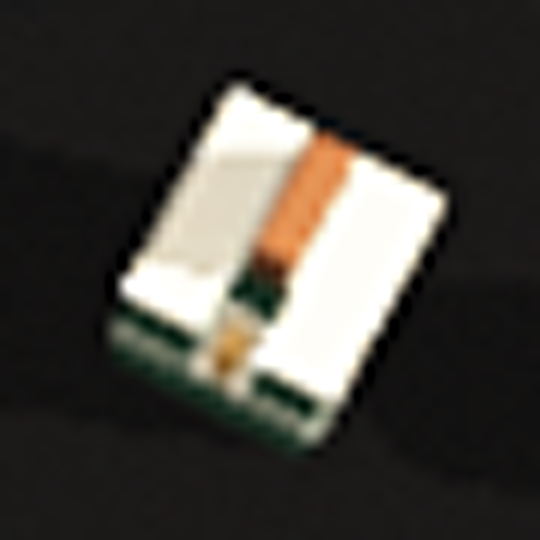

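All in place; the upper lid is at 86 mm with the lug in the notch. Handing in.

```bash
python3 -c "
from rig import ctrl
ctrl.sign_off()"
```

```text
the job is handed in; nothing more can be done
```

I set out the whole row and handed the job in; the arm's last move ended at 29.7 s of the 112 s. The hand-in reports no verdict, so the figures below are my own last checks, from the top camera.

| Thing | Last check | Target |
|---|---|---|
| Dosing cup | about 1.5 mm from the plate's middle | within 15 mm |
| Tamper | 131 mm towards the base tin, 2 to 3 mm off the line | 130 mm, within 15 mm |
| Leveller | 132 mm on the other side, 2 mm off the line | 130 mm, within 15 mm |
| Notched tin | lid top at 85.7 mm, brass lug visible in the notch | 86 mm, flat |

- **Upright:** the pictures show everything upright and released, with the gripper well clear.
- **Bell and gel bottle:** neither was touched, and both show within a few pixels of their first detections.
- **Disagreements:**
  - A rectangle fit of the stacked tin gave a shifted centre and a 65 x 75 mm outline. It had also caught the base lid's rim, so I discarded it.
  - The lid's slope fit gave about 0.016 rad, which I took as depth noise.
  - I judged the tin's position by its bar, which sat within about 2 mm of where it should be, and by the lug.

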